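# Tuck the pipe flashing under the lapped cladding board and hold it

### The arm

A 6-joint arm with a two-finger parallel gripper is mounted at the origin on the work surface. World frame = base frame: x ahead of the robot, y to its left, z up, the work surface at z = 0. Lengths are in mm, angles in degrees, forces in N, time in s.
With the tool pointing down it reaches from about 300 to 750 mm from the base axis. Payload 8.5 kg.
Tool frame: the origin (TCP) lies at the very end of the fingers, on their centre line; the grasp point (between the pads) lies 19 mm behind it (arm.hold_point_z is the distance from the TCP to the grasp point, in mm); y points along the fingers, z is the direction in which the jaws open and shut, and the axes are right-handed (so a half turn about y gives the same grasp; the last joint's range is limited). The gripper opens to 88 mm and grips with 3 to 60 N. Pads are 18 mm wide; open, the fingers measure 123 mm over their backs; the gripper's body (75 mm by 187 mm) begins 45 mm behind the grasp point.
Start: joints at [58.997, 21.807, 74.336, -0, 83.858, -12.336], TCP at [176.028, 521.052, 238.748] pointing down, gripper open.
Joint ranges: [-178.18, 178.18], [-50.72, 133.34], [12.68, 142.11], [-81.47, 261.47], [9.98, 163.14], [-165.26, 165.26]. Speed limits (degrees/s): [136.94, 136.94, 180, 180, 180, 180].

### API

Orientations are given as [roll, pitch, yaw] about the fixed x, y, z axes, in that order (R = Rz(yaw) Ry(pitch) Rx(roll)).
In Python, from station import status, read_camera, camera_model, arm gives the robot as it stands.
- The arm moves only by the tool servo_tool, never from a script. Its argument "steps" is a list of rows, each an object with "gripper": the opening, from -1 (shut) to 1 (fully open); "translation": the shift along the world's x, y, z in m, a list of three; "turn": the turn about the world's z in rad. In form: [{"gripper": gripper, "translation": [tx, ty, tz], "turn": turn}, ...]. A call has 1 to 20 rows; each row shifts and turns the commanded pose from where the row before left it; what a row does not reach is not made up. A row lasts 1/12 s, in which the tool goes at most 41.7 mm and 7.16 degrees, less where a joint would pass 70% of its speed; a pose out of reach is approached as far as the arm can. A call is refused whole if a number of a shift passes 0.0417 or a number of a turn 0.125, either way. A call with a gripper value outside its range is refused whole. The fingers move at their own pace and stop on an object; the grip force is fixed at half the most. Time passes only in rows, so rows that do not move let the fingers close. It gives the time, the measured TCP pose, the force and the opening at its end, in the units of the state.
- status.read_state(): the state, without advancing time (a new reading comes with each control period).
- read_camera(name): name is "side" or "top"; returns the picture (384x512x3 uint8, red, green, blue); there is no depth.
- camera_model(name): a dict with "intrinsics" (3x3 intrinsics, pixels), "k1" (the pictures are not rectified: a ray, as slopes to the right and down, at radius r is drawn at 1 + k1 r^2 times it, then the intrinsics apply), "T" (4x4, takes a point from camera to world coordinates). Camera axes: x right, y up, looking along -z (the intrinsics and any distortion apply to the point x, -y, -z); pixel columns grow to the right and rows downward; lengths in mm; the calibration is good to about 2 mm. A picture is of the moment at which its call begins. camera_model takes no time and is no camera call.
- arm.sign_off(): hands the job in, once; it reports no verdict.
The state is a dict: "time_s": time; "joint_positions": joint angles; "dq": joint speeds; "effort": joint torques, N m; "tool_pos": TCP position; "orientation": TCP orientation; "contact_force": force on the tool from outside, world axes, zero at the start; "torque": the same for the moment, N m; "finger_gap": finger opening in mm.
Only numpy, scipy, OpenCV 4.12 (cv2) and the standard library are available. Lean on these libraries where they do the work, as an engineer would, in place of code of your own. Each camera call takes 0.05 s, during which the arm holds its last target. There are 200 camera calls.

### The job

On the wall practice panel, fit the long metal flashing strip above the pipe sleeve: slide the front edge of its flat leaf about 25 mm under the free edge of the lapped cladding board, square to that edge and centred on the sleeve, without lifting the board. Finish while still holding the strip with the gripper, pressed down flat on the plywood with a hand's light push of about 10 N. Leave the short strip, the tape roll, the copper coupling and the carton where they are.

Things in the scene. Friction and masses are not known exactly. Their poses are not given: they have to be found in the camera images.
- strip_upstand (a point): Long rigid aluminium flashing strip, about 0.2 kg, lying leaf down on the table at first. Point: middle of its upstand, 22 mm above the underside, 75 mm behind the leaf's front edge. The upstand is 10 mm thick, runs the full 140 mm length, top 42 mm above the underside: pinch it across the 10 mm from above, mid-length. x points from upstand to front edge, y along the strip, z up.
- strip_edge (a point): Middle of the leaf's front edge, at the underside of the long strip. Same axes as strip_upstand.
- strip: The long strip itself: flat leaf 80 mm (x) by 140 mm (y) by 4 mm thick, with the upstand along its back edge. Origin at the centre of the leaf's underside, 40 mm behind the front edge and 35 mm ahead of the upstand's middle. Same axes.
- lap_edge (a point): Middle of the free edge of the grey lapped cladding board, at its underside, as it lies shut (a point of the panel). Board 8 mm thick, 108 (x) by 240 mm (y); underside 8 mm above the plywood. x is level and points under the board, the way the strip goes in; y along the edge; z up. The space below is 95 mm deep, closed by 12 mm wide packers at both ends.
- panel: Practice wall panel lying flat, fixed on the table: plywood 240 mm wide (y), 18 mm thick, from x = -185 to +150 mm; origin on its underside, axes as lap_edge, which lies at x = +20, y = 0, z = +26 mm. Cladding covers x > 20 mm, topping out at 42 mm; the rest is bare but for the sleeve and, near one front corner, a small coupling.
- panel_top (a point): Point of the plywood's upper face straight above the panel's origin, 18 mm above the table. Same axes as lap_edge.
- sleeve (a point): Centre of the top rim of the white pipe sleeve fixed to the panel: 60 mm across, its rim 20 mm above the plywood; two copper stubs in it reach 40 mm above the plywood. It lies 165 mm in front of the free edge (x = -165 mm from lap_edge), at y = 0 of lap_edge.
- flap (a joint): Lapped cladding board, hinged along its far edge 110 mm behind the free edge: 0 = lying shut, grows as the free edge lifts (0.01 rad is about 1 mm). Loose, held down only by its own weight (about 0.25 kg).
- short_strip_upstand (a point): Short flashing strip, same section but only 85 mm long; to be left alone. Point in the middle of its upstand, 22 mm above its underside.
- tape: Roll of black tape lying flat, 68 mm across, 19 mm high, on the table. Origin at its underside. Leave alone.
- coupling: Copper coupling standing near a front corner of the panel, 26 mm across and 26 mm high. Origin at its underside. Leave alone.
- carton: Small cardboard carton, 70 by 100 by 55 mm, on the table. Origin at its underside. Leave alone.
Things that resemble listed ones, but are neither listed nor needed, are in the scene too. Leave any red or turquoise look-alike of the strip alone.

How it is judged (in metres and radians):
At the end, for the whole second after the job is handed in: Strip edge 15-35 mm under the lapped board, within 12 mm of the sleeve centre line, square within 0.10 rad, level within 0.04 rad, within 2.5 mm of the plywood; lapped board shut (under 0.02 rad); gripper on the strip (over 2.5 N), strip bearing on the panel with 4-40 N, at rest (x of strip_edge in the frame of lap_edge between 0.015 and 0.035 m and y of strip_edge in the frame of lap_edge between -0.012 and 0.012 m and z of strip_edge in the frame of lap_edge below -0.005 m and angle between the x axis of strip_edge and the x axis of lap_edge, either way round below 0.1 rad and angle between strip_edge's own z axis and vertical below 0.04 rad and z of strip_upstand in the frame of panel_top below 0.0245 m and value of joint flap below 0.02 rad and contact force between strip and panel between 4 and 40 N and contact force between the fingers and strip above 2.5 N and linear speed of strip below 0.01 m/s); the arm keeps its last pose, push and grip.
It fails at once if the lapped board is lifted by more than about 8 mm at its free edge (value of joint flap above 0.075 rad).
It fails at once if the strip is rammed against the panel with more than 60 N (contact force between strip and panel above 60 N).
It fails at once if the short strip, tape roll, coupling or carton is moved by more than 30 mm (distance of any of short_strip_upstand, tape, coupling, carton from where it was at the start of the episode above 0.03 m).
It also fails if it takes over 48 s, if anything falls off the work surface, if the arm or the gripper's body presses on something with over 40 N, if the wrist force passes 120 N, or if a joint passes its speed limit or range.

## Working session

There is one attempt and no reset: what is moved stays moved. The work goes in short steps, Python scripts to look and compute and a tool call to move; the robot and the scene stay as the last step left them, time stands still between calls to the robot, and variables do not carry over. Pictures are saved under pics/ and viewed, about 8 in all and at most 12, crops included, and the job is handed in when it is done.

Besides the shell and the picture viewer there is one more tool, called after "Call:" by a JSON object that holds its "name" and its "arguments". servo_tool: Moves the arm, as the interface text tells. Its arguments: {"type":"object","properties":{"steps":{"type":"array","items":{"type":"object","properties":{"gripper":{"type":"number"},"translation":{"type":"array","items":{"type":"number"}},"turn":{"type":"number"}}}}},"required":["steps"]}

```bash
mkdir -p pics
cat > h.py <<'E'
import numpy as np, cv2
from station import status, read_camera, camera_model, arm
def snap(n,f):
    im=read_camera(n); cv2.imwrite('pics/'+f,im[:,:,::-1]); return im
def ray(n,uv):
    m=camera_model(n); K=np.array(m['intrinsics']); T=np.array(m['T'])
    d=np.linalg.inv(K)@[uv[0],uv[1],1.]; s=d[:2].copy(); p=s.copy()
    for _ in range(30): p=s/(1+m['k1']*(p@p))
    return T[:3,3], T[:3,:3]@np.array([p[0],-p[1],-1.])
def onz(n,uv,z):
    o,d=ray(n,uv); return o+d*(z-o[2])/d[2]
def proj(n,P):
    m=camera_model(n); K=np.array(m['intrinsics']); T=np.array(m['T'])
    c=T[:3,:3].T@(np.array(P,float)-T[:3,3]); p=np.array([c[0],-c[1]])/-c[2]
    p=p*(1+m['k1']*(p@p)); return (K@[p[0],p[1],1])[:2]
E
python3 - <<'E'
from h import *
a=snap('top','t0.png');b=snap('side','s0.png')
for n in('top','side'):
    print(n,np.round(camera_model(n)['T'],2).tolist(),camera_model(n)['intrinsics'],camera_model(n)['k1'])
print(status.read_state(), arm.hold_point_z)
E
```

```text
top [[-0.02, 1.0, -0.09, 413.9], [-1.0, -0.02, -0.0, 5.52], [-0.0, 0.09, 1.0, 1282.68], [0.0, 0.0, 0.0, 1.0]] [[401.04881505   0.         253.09673959]
 [  0.         401.04881505 191.0121834 ]
 [  0.           0.           1.        ]] -0.08554090208096021
side [[-0.97, 0.17, -0.18, 351.97], [-0.25, -0.64, 0.72, 775.84], [0.0, 0.75, 0.67, 781.21], [0.0, 0.0, 0.0, 1.0]] [[461.48071104   0.         258.93825298]
 [  0.         461.48071104 188.21314993]
 [  0.           0.           1.        ]] -0.0631338579432714
{'time_s': 0.1, 'joint_positions': array([ 5.89972474e+01,  2.18379033e+01,  7.43791947e+01,  1.00914398e-03,
        8.38588810e+01, -1.23333635e+01]), 'dq': array([-0.10675724, -0.03702159, -0.29313247, -0.06266962,  0.05948263,
       -0.04037575]), 'effort': array([ 3.21592583e-03, -4.38650286e+01, -2.24911273e+01,  7.13952910e-02,
        3.42189695e-02, -1.08216502e-04]), 'tool_pos': array([175.9013182 , 520.84583516, 238.19942722]), 'orientation': array([-9.00740112e+01,  1.72091149e-02, -1.86695088e+01]), 'contact_force': array([-0.2276724 , -0.62514537,  0.25200943]), 'torque': array([-0.01357418,  0.00106183,  0.02892049]), 'finger_gap': 88.12366693274147} 18.700000000000003
```

View pics/t0.png

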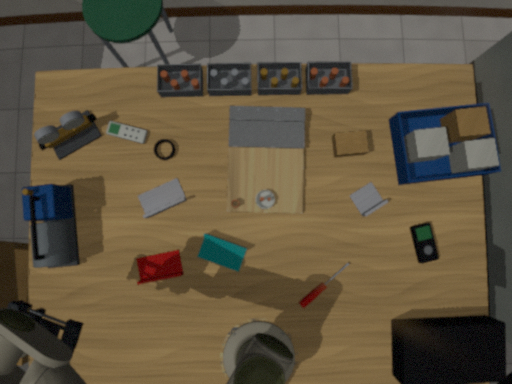

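View pics/s0.png

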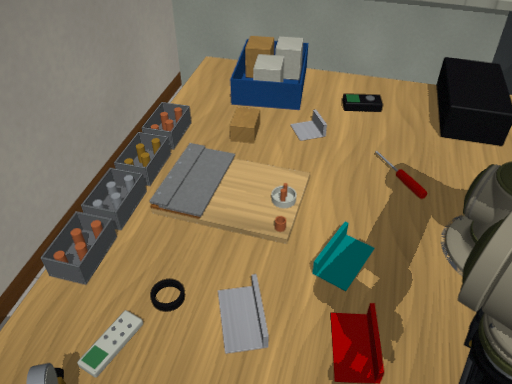

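The top view shows the long strip at about (162,197) with its upstand on the robot side. The panel spans about (229–305, 106–213), with the board's free edge near row 147, the sleeve at (266,199) and the coupling at (235,204). In the side view the strip's leaf is at (240,318) and its upstand at (260,312). Next I'll measure with masks and an enlarged crop.

Run:
```python
from h import *
a=cv2.imread('pics/t0.png');b=cv2.imread('pics/s0.png')
c1=cv2.resize(a[90:225,130:315],None,fx=4,fy=4,interpolation=cv2.INTER_CUBIC)
c2=cv2.resize(b[265:365,205:285],None,fx=5,fy=5,interpolation=cv2.INTER_CUBIC)
cv2.imwrite('pics/c1.png',c1);cv2.imwrite('pics/c2.png',c2)
def mask(im,lo,hi,r,n,z):
    h=cv2.cvtColor(im,cv2.COLOR_BGR2HSV); m=cv2.inRange(h,lo,hi); k=np.zeros_like(m); x0,y0,x1,y1=r;k[y0:y1,x0:x1]=m[y0:y1,x0:x1]
    cs,_=cv2.findContours(k,cv2.RETR_EXTERNAL,cv2.CHAIN_APPROX_NONE); c=max(cs,key=cv2.contourArea)
    q=cv2.boxPoints(cv2.minAreaRect(c)); print(n,cv2.contourArea(c),q.round(1).tolist()); P=np.array([onz(n,p,z) for p in q]); print(P.round(0)[:,:2].tolist(),P.mean(0).round(1),np.linalg.norm(np.diff(P,axis=0),axis=1).round(1))
mask(a,(0,0,80),(180,60,255),(130,170,200,225),'top',4)
mask(a,(0,0,40),(180,60,255),(222,95,312,155),'top',42)
mask(b,(0,0,80),(180,60,255),(210,270,280,365),'side',4)
for z,p in((38,(266.5,199)),):print(onz('top',p,z))
```

```text
top 1006.5 [[133.8000030517578, 196.5], [176.6999969482422, 177.1999969482422], [186.89999389648438, 199.6999969482422], [143.89999389648438, 219.0]]
[[513.0, 393.0], [573.0, 253.0], [500.0, 221.0], [440.0, 359.0]] [506.6 306.5   4. ] [152.1  80.1 151.2]
top 2960.0 [[229.0, 106.0], [304.0, 106.0], [304.0, 147.0], [229.0, 147.0]]
[[794.0, 80.0], [790.0, -158.0], [658.0, -154.0], [661.0, 81.0]] [725.6 -37.8  42. ] [238.4 132.5 235.6]
side 2699.5 [[213.6999969482422, 280.0], [258.5, 273.20001220703125], [269.79998779296875, 346.5], [225.0, 353.3999938964844]]
[[585.0, 233.0], [500.0, 192.0], [438.0, 350.0], [514.0, 384.0]] [509.3 289.9   4. ] [ 94.5 169.9  82.7]
[496.06153296 -33.48123756  38.        ]
```

View pics/c1.png

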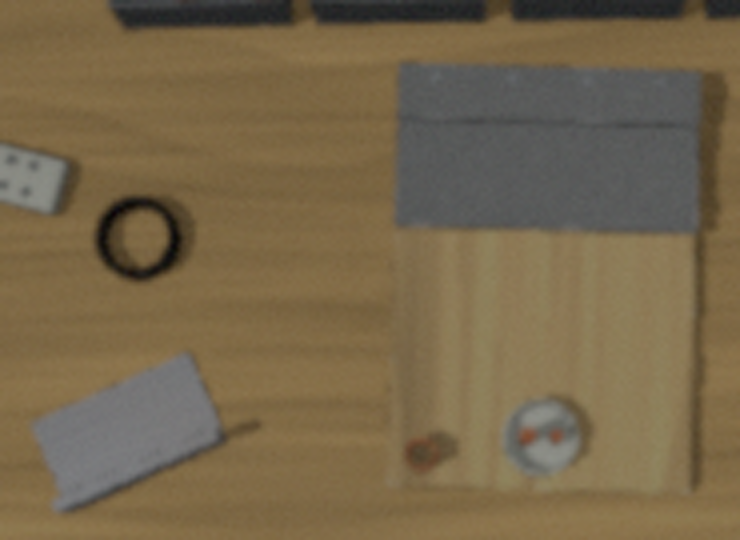

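View pics/c2.png

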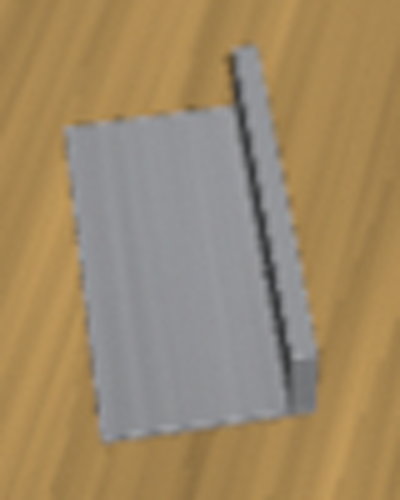

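The crop shows the leaf's front edge from (33,425) to (188,352), the upstand top's outer edge from (58,512) to (222,440), the board edge from (398,227) to (698,231) and the sleeve at (545,435). In the side crop the upstand top runs from (245,45) to (305,358).

Run:
```python
from h import *
T=lambda u,v:((u+.5)/4-.5+130,(v+.5)/4-.5+90)
S=lambda u,v:((u+.5)/5-.5+205,(v+.5)/5-.5+265)
def line(l,n,p,q,z):
    a,b=onz(n,p,z),onz(n,q,z); print(l,a.round(1),b.round(1),'mid',((a+b)/2).round(1),'len',np.linalg.norm(b-a).round(1),'normal yaw',np.degrees(np.arctan2(*(a-b)[1::-1])-np.pi/2).round(2))
line('leaf top',  'top',T(33,425),T(188,352),4)
line('leaf side','side',S(103,440),S(65,127),4)
line('ups outer top','top',T(58,512),T(222,440),42)
line('ups mid side','side',S(304.5,358),S(245,45),42)
line('lap','top',T(398,227),T(698,231),34)
line('front','top',T(391,489),T(694,490),18)
line('lapside','side',(200.5,216),(235,152),34)
print('sleeve',onz('top',T(545,435),38),onz('side',(283.5,196),38))
print('coupling',onz('top',T(425,455),44),onz('side',(281,220),44))
```

```text
leaf top [514.8 379.4   4. ] [571.8 253.6   4. ] mid [543.3 316.5   4. ] len 138.2 normal yaw 24.38
leaf side [513.6 382.5   4. ] [569.9 254.6   4. ] mid [541.7 318.5   4. ] len 139.8 normal yaw 23.72
ups outer top [443.6 348.1  42. ] [497.8 219.5  42. ] mid [470.7 283.8  42. ] len 139.5 normal yaw 22.86
ups mid side [445.9 353.4  42. ] [502.  224.2  42. ] mid [473.9 288.8  42. ] len 140.9 normal yaw 23.5
lap [664.8  81.4  34. ] [ 657.9 -155.6   34. ] mid [661.3 -37.1  34. ] len 237.1 normal yaw -1.67
front [458.6  90.   18. ] [ 454.  -148.9   18. ] mid [456.3 -29.5  18. ] len 238.9 normal yaw -1.1
lapside [662.7  90.7  34. ] [ 655.1 -159.1   34. ] mid [658.9 -34.2  34. ] len 249.9 normal yaw -1.73
sleeve [498.04012097 -31.5731836   38.        ] [493.01021333 -18.27412703  38.        ]
coupling [483.60317125  61.65665226  44.        ] [480.71608938  66.60584516  44.        ]
```

Both views agree:
- **Strip:** yaw about 23.6°, upstand middle about (474,288). The measured leaf edge is 138–140 mm long, against 140 mm given.
- **Lap edge:** middle about (661,-36), panel yaw about -1.5°. The sleeve falls 165 mm in front of it, as given.

I'll move above the strip.

Call:
{"name": "servo_tool", "arguments": {"steps": [{"gripper":1,"translation":[0.0248,-0.0194,-0.008],"turn":-0.0694},{"gripper":1,"translation":[0.0248,-0.0194,-0.008],"turn":-0.0694},{"gripper":1,"translation":[0.0248,-0.0194,-0.008],"turn":-0.0694},{"gripper":1,"translation":[0.0248,-0.0194,-0.008],"turn":-0.0694},{"gripper":1,"translation":[0.0248,-0.0194,-0.008],"turn":-0.0694},{"gripper":1,"translation":[0.0248,-0.0194,-0.008],"turn":-0.0694},{"gripper":1,"translation":[0.0248,-0.0194,-0.008],"turn":-0.0694},{"gripper":1,"translation":[0.0248,-0.0194,-0.008],"turn":-0.0694},{"gripper":1,"translation":[0.0248,-0.0194,-0.008],"turn":-0.0694},{"gripper":1,"translation":[0.0248,-0.0194,-0.008],"turn":-0.0694},{"gripper":1,"translation":[0.0248,-0.0194,-0.008],"turn":-0.0694},{"gripper":1,"translation":[0.0248,-0.0194,-0.008],"turn":-0.0694},{"gripper":1,"translation":[0,0,0],"turn":0},{"gripper":1,"translation":[0,0,0],"turn":0},{"gripper":1,"translation":[0,0,0],"turn":0}]}}

```text
time_s: 1.35
tool_pos: [473.1, 288.5, 142.7]
orientation: [-90.0, 0.0, -66.3]
contact_force: [-0.4, -0.0, 0.1]
finger_gap: 88.2
```

Call:
{"name": "servo_tool", "arguments": {"steps": [{"gripper":1,"translation":[0,0,-0.02],"turn":0},{"gripper":1,"translation":[0,0,-0.02],"turn":0},{"gripper":1,"translation":[0,0,-0.02],"turn":0},{"gripper":1,"translation":[0,0,-0.02],"turn":0},{"gripper":1,"translation":[0,0,-0.02],"turn":0},{"gripper":1,"translation":[0,0,-0.012],"turn":0},{"gripper":1,"translation":[0,0,-0.01],"turn":0},{"gripper":1,"translation":[0,0,-0.01],"turn":0},{"gripper":1,"translation":[0,0,0],"turn":0},{"gripper":1,"translation":[0,0,0],"turn":0},{"gripper":1,"translation":[0,0,0],"turn":0}]}}

```text
time_s: 2.27
tool_pos: [473.9, 288.6, 11.5]
orientation: [-89.9, -0.0, -66.4]
contact_force: [-0.3, 0.1, 0.3]
finger_gap: 88.3
```

Call:
{"name": "servo_tool", "arguments": {"steps": [{"gripper":-1,"translation":[0,0,0],"turn":0},{"gripper":-1,"translation":[0,0,0],"turn":0},{"gripper":-1,"translation":[0,0,0],"turn":0},{"gripper":-1,"translation":[0,0,0],"turn":0},{"gripper":-1,"translation":[0,0,0],"turn":0},{"gripper":-1,"translation":[0,0,0],"turn":0},{"gripper":-1,"translation":[0,0,0],"turn":0},{"gripper":-1,"translation":[0,0,0],"turn":0},{"gripper":-1,"translation":[0,0,0],"turn":0},{"gripper":-1,"translation":[0,0,0],"turn":0},{"gripper":-1,"translation":[0,0,0],"turn":0},{"gripper":-1,"translation":[0,0,0],"turn":0}]}}

```text
time_s: 3.27
tool_pos: [473.7, 288.3, 10.7]
orientation: [-90.0, 0.0, -66.4]
contact_force: [0.7, 0.2, -0.4]
finger_gap: 10.2
```

Call:
{"name": "servo_tool", "arguments": {"steps": [{"gripper":-1,"translation":[0,0,0.01],"turn":0},{"gripper":-1,"translation":[0,0,0.02],"turn":0},{"gripper":-1,"translation":[0,0,0.02],"turn":0},{"gripper":-1,"translation":[0,0,0.02],"turn":0},{"gripper":-1,"translation":[0,0,0.02],"turn":0},{"gripper":-1,"translation":[0,0,0.01],"turn":0},{"gripper":-1,"translation":[0,0,0],"turn":0},{"gripper":-1,"translation":[0,0,0],"turn":0},{"gripper":-1,"translation":[0,0,0],"turn":0}]}}

```text
time_s: 4.02
tool_pos: [473.0, 288.0, 109.6]
orientation: [-90.1, 0.0, -66.4]
contact_force: [0.8, -0.4, -2.3]
finger_gap: 10.1
```

Call:
{"name": "servo_tool", "arguments": {"steps": [{"gripper":-1,"translation":[0.003,-0.01,0],"turn":-0.015},{"gripper":-1,"translation":[0.007,-0.024,0],"turn":-0.0313},{"gripper":-1,"translation":[0.007,-0.024,0],"turn":-0.0313},{"gripper":-1,"translation":[0.007,-0.024,0],"turn":-0.0313},{"gripper":-1,"translation":[0.007,-0.024,0],"turn":-0.0313},{"gripper":-1,"translation":[0.007,-0.024,0],"turn":-0.0313},{"gripper":-1,"translation":[0.007,-0.024,0],"turn":-0.0313},{"gripper":-1,"translation":[0.007,-0.024,0],"turn":-0.0313},{"gripper":-1,"translation":[0.007,-0.024,0],"turn":-0.0313},{"gripper":-1,"translation":[0.007,-0.024,0],"turn":-0.0313},{"gripper":-1,"translation":[0.007,-0.024,0],"turn":-0.0313},{"gripper":-1,"translation":[0.007,-0.024,0],"turn":-0.0313},{"gripper":-1,"translation":[0.007,-0.024,0],"turn":-0.0313},{"gripper":-1,"translation":[0.007,-0.024,0],"turn":-0.0313},{"gripper":-1,"translation":[0.003,0,0],"turn":-0.0161},{"gripper":-1,"translation":[0,0,0],"turn":0},{"gripper":-1,"translation":[0,0,0],"turn":0},{"gripper":-1,"translation":[0,0,0],"turn":0}]}}

```text
time_s: 5.52
tool_pos: [570.1, -32.9, 110.3]
orientation: [-90.1, 0.0, -91.4]
contact_force: [0.8, -0.3, -1.6]
finger_gap: 9.7
```

Run:
```python
from h import *
a=snap('top','t1.png')[:,:,::-1];b=snap('side','s1.png')[:,:,::-1]
c1=cv2.resize(a[100:220,215:315],None,fx=4,fy=4,interpolation=cv2.INTER_CUBIC)
c2=cv2.resize(b[110:260,150:330],None,fx=3,fy=3,interpolation=cv2.INTER_CUBIC)
o=np.zeros((480,800,3),np.uint8);o[:480,:400]=c1;o[:450,400:]=c2[:,:400]
cv2.imwrite('pics/c3.png',o);print(status.read_state())
```

```text
{'time_s': 5.6167, 'joint_positions': array([-1.51703968e+01,  3.08417940e+01,  8.18869316e+01,  4.45256206e-03,
        6.73044229e+01, -1.37789704e+01]), 'dq': array([-0.05705   , -0.03303234, -0.35534181,  0.01421708,  0.02579613,
        0.09186198]), 'effort': array([-2.68987706e-01, -4.91970885e+01, -1.94296592e+01,  6.66310941e-02,
        1.87775346e-03, -1.72472752e-03]), 'tool_pos': array([570.24665178, -32.85517086, 110.6331121 ]), 'orientation': array([-9.00312165e+01,  1.18838517e-02, -9.13931488e+01]), 'contact_force': array([-0.15602935,  0.426946  , -2.03319175]), 'torque': array([-0.11121113,  0.16410569, -0.05893536]), 'finger_gap': 10.101532396383979}
```

View pics/c3.png

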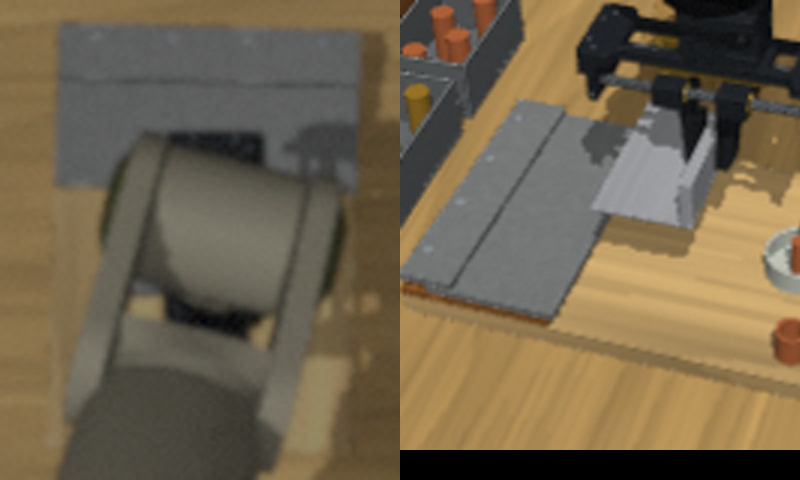

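The side view shows the strip held level, with its near-front leaf corner at crop (593,208) and near-back corner at (692,228). The arm hides the top view. I'll compare these corners with the prediction.

Run:
```python
from h import *
U=lambda x,y:((x-400+.5)/3-.5+150,(y+.5)/3-.5+110)
c,s=np.cos(np.radians(-1.4)),np.sin(np.radians(-1.4))
W=lambda a,b,z:np.array([570.2+a*c-b*s,-32.9+a*s+b*c,z])
for nm,P,m in(('front',W(75,70,100),(593,208)),('back',W(-5,70,100),(692,228)),('lap corner',[664.2,84,26+8],(553,321)),('lap other',[657.9,-156,34],None)):
    p=proj('side',P); print(nm,P.round(1),((p-[150,110])*3+[400,0]).round(1), m, onz('side',U(*m),P[2]).round(1) if m else '')
```

```text
front [646.9  35.2 100. ] [589.1 209.4] (593, 208) [645.6  32.1 100. ]
back [566.9  37.2 100. ] [690.6 228.7] (692, 228) [567.1  35.2 100. ]Traceback (most recent call last):
  File "<stdin>", line 6, in <module>
AttributeError: 'list' object has no attribute 'round'. Did you mean: 'count'?
```

Prediction and picture agree within 3 mm. I'll descend in front of the board's edge.

Call:
{"name": "servo_tool", "arguments": {"steps": [{"gripper":-1,"translation":[0,-0.001,-0.012],"turn":0},{"gripper":-1,"translation":[0,0,-0.012],"turn":0},{"gripper":-1,"translation":[0,0,-0.012],"turn":0},{"gripper":-1,"translation":[0,0,-0.012],"turn":0},{"gripper":-1,"translation":[0,0,-0.012],"turn":0},{"gripper":-1,"translation":[0,0,-0.008],"turn":0},{"gripper":-1,"translation":[0,0,-0.004],"turn":0},{"gripper":-1,"translation":[0,0,-0.003],"turn":0},{"gripper":-1,"translation":[0,0,0],"turn":0},{"gripper":-1,"translation":[0,0,0],"turn":0},{"gripper":-1,"translation":[0,0,0],"turn":0}]}}

```text
time_s: 6.53
tool_pos: [570.9, -34.8, 36.3]
orientation: [-89.9, -0.0, -91.5]
contact_force: [-0.1, -0.6, -2.9]
finger_gap: 10.1
```

Call:
{"name": "servo_tool", "arguments": {"steps": [{"gripper":-1,"translation":[0,0,-0.001],"turn":0},{"gripper":-1,"translation":[0,0,-0.001],"turn":0},{"gripper":-1,"translation":[0,0,-0.001],"turn":0},{"gripper":-1,"translation":[0,0,-0.0005],"turn":0},{"gripper":-1,"translation":[0,0,0],"turn":0},{"gripper":-1,"translation":[0,0,0],"turn":0},{"gripper":-1,"translation":[0,0,0],"turn":0}]}}

```text
time_s: 7.12
tool_pos: [570.7, -34.8, 32.3]
orientation: [-90.0, -0.0, -91.5]
contact_force: [0.6, -0.2, -2.1]
finger_gap: 10.0
```

Call:
{"name": "servo_tool", "arguments": {"steps": [{"gripper":-1,"translation":[0,0,-0.001],"turn":0},{"gripper":-1,"translation":[0,0,-0.001],"turn":0},{"gripper":-1,"translation":[0,0,-0.0005],"turn":0},{"gripper":-1,"translation":[0,0,0],"turn":0},{"gripper":-1,"translation":[0,0,0],"turn":0},{"gripper":-1,"translation":[0,0,0],"turn":0}]}}

```text
time_s: 7.62
tool_pos: [570.6, -34.8, 29.8]
orientation: [-90.0, -0.0, -91.5]
contact_force: [0.2, -0.1, -2.5]
finger_gap: 9.6
```

Call:
{"name": "servo_tool", "arguments": {"steps": [{"gripper":-1,"translation":[0,0,-0.0005],"turn":0},{"gripper":-1,"translation":[0,0,-0.0005],"turn":0},{"gripper":-1,"translation":[0,0,0],"turn":0},{"gripper":-1,"translation":[0,0,0],"turn":0},{"gripper":-1,"translation":[0,0,0],"turn":0}]}}

```text
time_s: 8.03
tool_pos: [570.7, -34.7, 28.8]
orientation: [-90.0, 0.0, -91.5]
contact_force: [-0.8, -0.1, -2.1]
finger_gap: 10.0
```

Call:
{"name": "servo_tool", "arguments": {"steps": [{"gripper":-1,"translation":[0,0,-0.0005],"turn":0},{"gripper":-1,"translation":[0,0,0],"turn":0},{"gripper":-1,"translation":[0,0,0],"turn":0},{"gripper":-1,"translation":[0,0,0],"turn":0}]}}

```text
time_s: 8.37
tool_pos: [570.7, -34.7, 28.7]
orientation: [-90.0, -0.0, -91.5]
contact_force: [-3.3, 1.0, 6.0]
finger_gap: 9.8
```

Call:
{"name": "servo_tool", "arguments": {"steps": [{"gripper":-1,"translation":[0,0,-0.0005],"turn":0},{"gripper":-1,"translation":[0,0,0],"turn":0},{"gripper":-1,"translation":[0,0,0],"turn":0},{"gripper":-1,"translation":[0,0,0],"turn":0}]}}

```text
time_s: 8.7
tool_pos: [570.7, -34.7, 28.7]
orientation: [-90.0, -0.0, -91.5]
contact_force: [-4.6, 1.2, 10.2]
finger_gap: 10.0
```

Run:
```python
from h import *
b=snap('side','s2.png')[:,:,::-1]
cv2.imwrite('pics/c4.png',cv2.resize(b[130:250,190:320],None,fx=5,fy=5,interpolation=cv2.INTER_CUBIC))
s=status.read_state();print(s['tool_pos'],s['contact_force'],s['torque'])
```

```text
[570.66401672 -34.76451649  28.72660251] [-4.01044062  1.00338021 10.24817752] [ 0.02510913  0.72241539 -0.01305273]
```

View pics/c4.png

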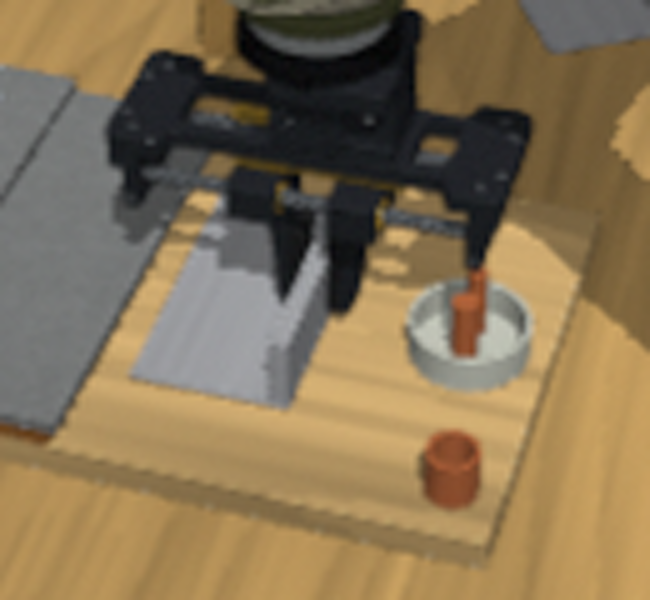

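Contact came at TCP z 28.7, as predicted. The picture shows the leaf flat on the plywood, its front corner at crop (133,376), with the board's near corner at about (58,428) and a clear gap parallel to the edge.

Run:
```python
from h import *
U=lambda x,y:((x+.5)/5-.5+190,(y+.5)/5-.5+130)
lc=onz('side',U(133,376),22);bc=onz('side',U(58,428),34);be=onz('side',U(158,250),34);lf=onz('side',U(190,232),22);
up=onz('side',U(280,405),18);sl=onz('side',U(470,313),38);stub=0
fc=onz('side',U(487,562),0)
for n,p in(('leaf corner',lc),('leaf edge far',lf),('board corner',bc),('board edge',be),('leaf back corner',up),('sleeve',sl),('panel front corner',fc)):print(n,p.round(1))
```

```text
leaf corner [644.2  35.   22. ]
leaf edge far [649.5 -72.9  22. ]
board corner [662.   87.9  34. ]
board edge [656.  -42.3  34. ]
leaf back corner [572.6  32.4  18. ]
sleeve [495.6 -31.5  38. ]
panel front corner [460.5  88.4   0. ]
```

The lap edge is at x about 660, y about -35.5, and the strip edge is at about 645, -36, so the advance needed is 40 mm. I'll ease the push and slide in two halves.

Call:
{"name": "servo_tool", "arguments": {"steps": [{"gripper":-1,"translation":[0,0,0.0006],"turn":0},{"gripper":-1,"translation":[0,0,0],"turn":0},{"gripper":-1,"translation":[0.003,0,0],"turn":0},{"gripper":-1,"translation":[0.003,0,0],"turn":0},{"gripper":-1,"translation":[0.003,0,0],"turn":0},{"gripper":-1,"translation":[0.003,0,0],"turn":0},{"gripper":-1,"translation":[0.003,0,0],"turn":0},{"gripper":-1,"translation":[0.003,0,0],"turn":0},{"gripper":-1,"translation":[0.003,0,0],"turn":0},{"gripper":-1,"translation":[0,0,0],"turn":0},{"gripper":-1,"translation":[0,0,0],"turn":0}]}}

```text
time_s: 9.67
tool_pos: [591.9, -34.8, 28.8]
orientation: [-90.0, -0.0, -91.5]
contact_force: [-1.3, -0.4, 5.8]
finger_gap: 9.8
```

Call:
{"name": "servo_tool", "arguments": {"steps": [{"gripper":-1,"translation":[0.003,0,0],"turn":0},{"gripper":-1,"translation":[0.003,0,0],"turn":0},{"gripper":-1,"translation":[0,0,0],"turn":0},{"gripper":-1,"translation":[0,0,0],"turn":0}]}}

```text
time_s: 10.0
tool_pos: [597.9, -34.8, 28.7]
orientation: [-90.0, -0.0, -91.5]
contact_force: [-2.1, -0.4, 5.3]
finger_gap: 9.9
```

Call:
{"name": "servo_tool", "arguments": {"steps": [{"gripper":-1,"translation":[0.003,0,0],"turn":0},{"gripper":-1,"translation":[0.003,0,0],"turn":0},{"gripper":-1,"translation":[0.003,0,0],"turn":0},{"gripper":-1,"translation":[0.004,0,0],"turn":0},{"gripper":-1,"translation":[0,0,0],"turn":0},{"gripper":-1,"translation":[0,0,-0.0006],"turn":0},{"gripper":-1,"translation":[0,0,0],"turn":0},{"gripper":-1,"translation":[0,0,0],"turn":0},{"gripper":-1,"translation":[0,0,0],"turn":0},{"gripper":-1,"translation":[0,0,0],"turn":0}]}}

```text
time_s: 10.83
tool_pos: [611.1, -34.8, 28.7]
orientation: [-89.9, -0.0, -91.5]
contact_force: [-3.2, 0.2, 9.5]
finger_gap: 9.7
```

Run:
```python
from h import *
b=snap('side','s3.png')[:,:,::-1]
cv2.imwrite('pics/c5.png',cv2.resize(b[130:250,170:300],None,fx=5,fy=5,interpolation=cv2.INTER_CUBIC))
s=status.read_state();print(s['tool_pos'],s['orientation'],s['contact_force'],s['torque'])
```

```text
[611.12861593 -34.81658551  28.73978574] [-8.99029731e+01 -1.86851804e-02 -9.14737775e+01] [-2.8955478   0.45013629  9.24787333] [ 0.06644222  0.46810232 -0.05089731]
```

View pics/c5.png

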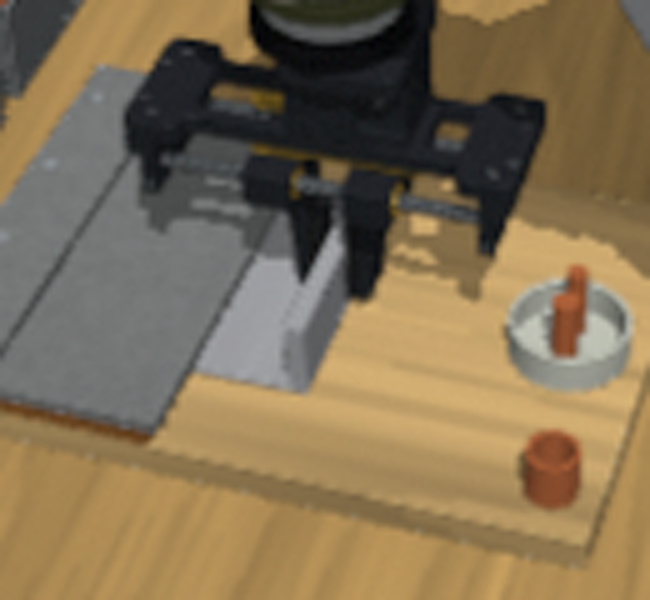

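The strip's leaf now runs under the board: the board edge crosses it at crop (197,372) and the back corner is at (305,390). The board lies shut, with its near corner at (152,437), and the coupling hasn't moved.

Run:
```python
from h import *
U=lambda x,y:((x+.5)/5-.5+170,(y+.5)/5-.5+130)
bk=onz('side',U(305,390),18)
for z in(26,34):
  a=onz('side',U(152,436),z) if z==34 else None
e1=onz('side',U(152,432),34);e2=onz('side',U(250,258),34)
t=(bk[1]-e1[1])/(e2[1]-e1[1]);lx=e1[0]+t*(e2[0]-e1[0])
print(bk,e1,e2,'lap x at corner',lx,'visible',lx-bk[0],'depth',80-(lx-bk[0]))
for e in((661,-36),):print('expected back corner',proj('side',[611.1-5+1.8,-34.8+70.1,18]),U(305,390))
```

```text
[609.70480545  31.57261847  18.        ] [663.76572279  91.0272134   34.        ] [658.00770849 -35.52955749  34.        ] lap x at corner 661.0606884789315 visible 51.35588302865665 depth 28.64411697134335
expected back corner [230.8695543  208.79819849] (230.6, 207.6)
```

Run:
```python
from h import *
print(arm.sign_off()); s=status.read_state();print(s['time_s'],s['tool_pos'],s['contact_force'],s['finger_gap'])
```

```text
the job is handed in; nothing more can be done
None
the job is handed in; nothing more can be done
```

The long strip is fitted under the lapped board and the job is handed in, at about 11 s on the robot's clock. `arm.sign_off()` reports no verdict, so this rests on my own last checks.

I pinched the strip by its upstand, carried it over and set it on the plywood in front of the board. I then slid it in 40 mm under light contact and pressed it down.

| Check | Last reading |
|---|---|
| Depth under the board | about 25 mm from the arm pose, 28–29 mm from the last side picture (target 15–35 mm) |
| Off the sleeve centre line | about 0–4 mm (limit 12 mm) |
| Square to the edge | tool yaw matches the measured panel yaw to within about 0.3° |
| Board | lying shut in the last picture |
| Push | about 9 N at the wrist, or roughly 11 N on the panel with the strip's weight |
| Grip | still closed on the upstand, 9.7 mm opening |

- **Disagreement:** the side picture and the arm pose differ by about 3–4 mm on depth and sideways position. Both are inside the limits.
- **Not checked at the end:** the arm hid the top view, so I didn't re-measure the short strip, tape and carton. The arm stayed clear of them, and the coupling stands unmoved in the last picture. I couldn't read the state after handing in.

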